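# Clear the transit spacer and hold the vial block home in the dock corner

### The arm

A 7-joint arm with a two-finger parallel gripper is mounted at the origin on the work surface. World frame = base frame: x ahead of the robot, y to its left, z up, the work surface at z = 0. Lengths are in m, angles in rad, forces in N, time in s.
With the tool pointing down it reaches from about 0.425 to 0.925 m from the base axis. Payload 6.8 kg.
Tool frame: the origin (TCP) lies at the very end of the fingers, on their centre line; the grasp point (between the pads) lies 19 mm behind it; y points along the fingers, x is the direction in which the jaws open and shut, and the axes are right-handed (so a half turn about y gives the same grasp; the last joint's range is limited). The gripper opens to 85 mm and grips with 20 to 120 N. Pads are 22 mm wide; open, the fingers measure 114 mm over their backs; the gripper's body (76 mm by 85 mm) begins 54 mm behind the grasp point. The pads swing forward as they close: fully open they stand 13 mm farther back than shut.
Start: joints at [1.073, 0.477, 0.022, 1.555, -0.011, 1.109, -0.083], TCP at [0.257, -0.624, 0.231] pointing down, gripper open.
Joint ranges: [-2.96, 2.96], [-0.34, 2.1], [-1.41, 1.46], [0.24, 2.44], [-1.37, 4.51], [0.17, 1.92], [-2.96, 2.96]. Speed limits (rad/s): [2.39, 2.39, 3.14, 3.14, 3.14, 3.14, 3.14].

### API

Orientations are given as a rotation vector (axis times angle).
In Python, from bench import r, imaging gives the robot as it stands.
- The arm moves only by the shell command python3 -m jog 'ROWS' [FORCE]. ROWS is text: rows parted by semicolons, each of 7 numbers parted by spaces: the turn, a rotation vector about the tool's x, y, z in degrees, then the shift along the tool's x, y, z in mm, then the opening, from 0 (shut) to 1 (fully open). A call has exactly 5 rows; each row shifts and turns the commanded pose from where the row before left it, along the tool's axes as they then stand; what a row does not reach is not made up. A row lasts 1/12 s, in which the tool goes at most 41.7 mm and 7.16 degrees, less where a joint would pass 70% of its speed; a pose out of reach is approached as far as the arm can. A call with a gripper value outside its range is refused whole. The fingers move at their own pace and stop on an object; FORCE is the grip in N (left out, the last holds). Time passes only in rows, so rows that do not move let the fingers close, or fill a call up. It gives the time, the measured TCP pose, the force and the opening at its end, in the units of the state.
- r.get_obs(): the state, without advancing time (a new reading comes with each control period).
- imaging.grab_frame(name): name is "scene" or "top"; returns a dict with "color" (384x512x3 uint8, red, green, blue), "z_map" (384x512 float32, m along the optical axis (not along the pixel's ray), 0 where there is no reading), "fx", "fy", "cx", "cy" (pixels), "world_to_cam" (4x4, takes a point from world to camera coordinates). Camera axes: x right, y up, looking along -z (the intrinsics and any distortion apply to the point x, -y, -z); pixel columns grow to the right and rows downward; lengths in m; the calibration is good to about 2 mm. A picture is of the moment at which its call begins.
- r.hand_in(): hands the job in, once; it reports no verdict.
The state is a dict: "clock": time; "joints": joint angles; "qvel": joint speeds; "tau": joint torques, N m; "tcp_pos": TCP position; "orientation": TCP orientation; "contact_force": force on the tool from outside, world axes, zero at the start; "moment": the same for the moment, N m; "grip_width": finger opening in m.
Only numpy, scipy, OpenCV 4.12 (cv2) and the standard library are available. Lean on these libraries where they do the work, as an engineer would, in place of code of your own. Each camera call takes 0.05 s, during which the arm holds its last target.

### The job

Get the autosampler dock ready for alignment: take the yellow transit spacer out of the dock and stand it upright on the grey mat. Then set the blue vial block flat on the dock floor, orange end towards the end fence, and press it firmly into the corner so that it is flush against both fences at once. Finish while still gripping it and pressing it against both fences, and leave the silver block and everything else on the bench where it is.

Things in the scene. Friction and masses are not known exactly. Their poses are not given: they have to be found in the camera images.
- blue_center (a point): Loose blue vial block, 64 (x) x 120 (y) x 35 mm tall, 0.3 to 0.65 kg. Its eight amber vials reach 48 mm above the underside, none within 22 mm of the middle along y. White upright grip fin on the middle: 14 mm thick (x), 40 mm long (y), from 35 to 75 mm above the underside. Its +y end is orange. Point: the middle, 37.5 mm above the underside; y points to the orange end, z up.
- blue_mark (a point): Middle of the blue block's orange end face: 60 mm along +y from the block's middle, 17.5 mm above its underside.
- spacer_center (a point): Loose yellow transit spacer, 0.12 kg, standing in the dock's corner: body 36 (x) x 80 (y) x 32 mm tall with an upright yellow grip fin on the middle, 14 mm thick (x), 36 mm long (y), from 32 to 68 mm above the underside. Point: the middle, 34 mm above the underside; z up.
- dock: White autosampler dock, fixed: plate 170 (x) x 230 (y) mm, flat floor (grey sheet) 15 mm above the bench. Origin: plate centre at bench height. Open on its -x and -y sides; long fence along the +x side, end fence along the +y side, both 30 mm above the floor; behind the long fence a white housing 35 mm tall, out to x = 115 mm.
- dock_corner (a point): The inner corner where the dock's two fences meet, at floor height (15 mm above the bench): 65 mm along x and 95 mm along y from the dock's origin. A seated block lies to its -x, -y side in the dock's axes. Pressing a block down on the floor adds friction (about 0.5 to 1 of the load) that takes up the side push, so slide it with little weight on the floor.
- long_fence: Aluminium fence along the dock's +x side, rigid: 14 mm thick, 220 mm long, 30 mm tall above the floor; the inner face (facing -x) is 65 mm along x from the dock's origin. Its own origin is mid-length at floor height, 7 mm behind that face.
- end_fence: Aluminium fence along the dock's +y side, rigid: 14 mm thick, 144 mm long, 30 mm tall above the floor; the inner face (facing -y) is 95 mm along y from the dock's origin. Its own origin is mid-length at floor height, 7 mm behind that face.
- mat: Flat grey bench mat, fixed, 180 (x) x 130 (y) mm, 3 mm thick. Origin: centre of its underside.
- silver_center (a point): Bystander: a silver vial block with the same shape, size and white fin as the blue one, but bare aluminium with no orange end and with blue vial caps. Point at its middle, 37.5 mm above its underside.
- reagent: Bystander: reagent bottle, amber glass, 60 mm across, 150 mm tall, loose; origin at its underside centre.
- capjar: Bystander: clear jar with blue lid, 68 mm across, 80 mm tall, loose; origin at its underside centre.
- beaker: Bystander: glass beaker, 70 mm across, 90 mm tall, loose; origin at its underside centre.
- driver: Bystander: screwdriver with orange handle, lying, loose; origin at its underside, on the bench.
- tape: Bystander: roll of green tape, 90 mm across, 20 mm tall, lying flat, loose; origin at its underside centre.
- tipbox: Bystander: grey box with clear lid, 90 x 127 mm, 72 mm tall, loose; origin at its underside centre.
Not all that is in view belongs to the job. Of the things that look like the part that bears blue_center, the smallest one is meant.

How it is judged:
At the end, for the whole second after the job is handed in: For the last second: blue block gripped, pressing over 1 N on each fence, at rest, square to dock within 0.03 rad, level within 0.04 rad, on the floor within 3 mm, orange end at the end fence; yellow spacer released, upright within 0.1 rad, its middle over the mat (contact force between blue and long_fence above 1 N and contact force between blue and end_fence above 1 N and contact force between blue and the fingers above 2 N and angle between the y axis of blue_center and the y axis of dock, either way round below 0.03 rad and angle between blue_center's own z axis and vertical below 0.04 rad and y of blue_mark in the frame of dock above 0.09 m and x of blue_center in the frame of dock above 0.03 m and y of blue_center in the frame of dock above 0.032 m and z of blue_center in the frame of dock between 0.0495 and 0.0555 m and linear speed of each of blue, spacer below 0.01 m/s and x of spacer_center in the frame of mat between -0.09 and 0.09 m and y of spacer_center in the frame of mat between -0.065 and 0.065 m and height (world z) of spacer_center below 0.042 m and angle between spacer_center's own z axis and vertical below 0.1 rad and contact force between spacer and anything else above 0.3 N and contact force between spacer and the fingers below 0.05 N); the arm keeps its last pose, push and grip.
It fails at once if a bystander was moved by more than 30 mm (distance of any of silver_center, reagent, capjar, beaker, driver, tape, tipbox from where it was at the start of the episode above 0.03 m).
It also fails if it takes over 72 s, if anything falls off the work surface, if the arm or the gripper's body presses on something with over 40 N, if the wrist force passes 120 N, or if a joint passes its speed limit or range.

## Working session

There is one attempt and no reset: what is moved stays moved. The work goes in short steps, Python scripts to look and compute and a shell command to move; the robot and the scene stay as the last step left them, time stands still between calls to the robot, and variables do not carry over. Pictures are saved under pics/ and viewed, and the job is handed in when it is done.

```bash
ls; mkdir -p pics
python3 - <<'E'
from bench import r, imaging
import cv2,numpy as np
print(r.get_obs())
for n in("scene","top"):
    f=imaging.grab_frame(n); cv2.imwrite(f"pics/{n}0.png",cv2.resize(f["color"][:,:,::-1],(800,600)))
    np.savez(f"{n}0.npz",**f); print(n,{k:f[k] for k in("fx","fy","cx","cy","world_to_cam")}, [k for k in f])
E
```

```text
pics
{'clock': 0.0, 'joints': array([ 1.07289783,  0.4777842 ,  0.02238559,  1.55646475, -0.01150741,
        1.10931486, -0.08306025]), 'qvel': array([-0.00133563, -0.00221132, -0.00018485, -0.00193197,  0.00024365,
        0.0009471 , -0.00119634]), 'tau': array([ 4.43295639e-04, -5.96444499e+01,  1.60815451e+00, -2.81195086e+01,
        1.25013205e-02,  9.48813627e-03, -1.47122250e-05]), 'tcp_pos': array([ 0.25623311, -0.6238238 ,  0.23033167]), 'orientation': array([-1.36785076,  0.91864485, -0.9159932 ]), 'contact_force': array([-0.48733447, -0.02045986, -0.69964504]), 'moment': array([0.02534374, 0.04983975, 0.01641311]), 'grip_width': 0.0851059943988624}
scene {'fx': 397.0129370459314, 'fy': 397.0129370459314, 'cx': 249.19674965743843, 'cy': 185.29530546145315, 'world_to_cam': array([[ 0.0745757 ,  0.9971478 , -0.01160723,  0.02304296],
       [-0.84875828,  0.06957952,  0.52418325,  0.43309436],
       [ 0.5234958 , -0.0292396 ,  0.85152639, -1.94606378],
       [ 0.        ,  0.        ,  0.        ,  1.        ]])} ['color', 'z_map', 'fx', 'fy', 'cx', 'cy', 'world_to_cam']
top {'fx': 398.72188326969774, 'fy': 398.72188326969774, 'cx': 253.78631512654277, 'cy': 188.03648930487174, 'world_to_cam': array([[ 6.96780306e-04, -9.99866517e-01,  1.63236838e-02,
        -6.47446917e-02],
       [ 9.92230036e-01,  2.72218504e-03,  1.24387078e-01,
        -5.45509230e-01],
       [-1.24414910e-01,  1.61101789e-02,  9.92099487e-01,
        -1.29706183e+00],
       [ 0.00000000e+00,  0.00000000e+00,  0.00000000e+00,
         1.00000000e+00]])} ['color', 'z_map', 'fx', 'fy', 'cx', 'cy', 'world_to_cam']
```

View pics/scene0.png

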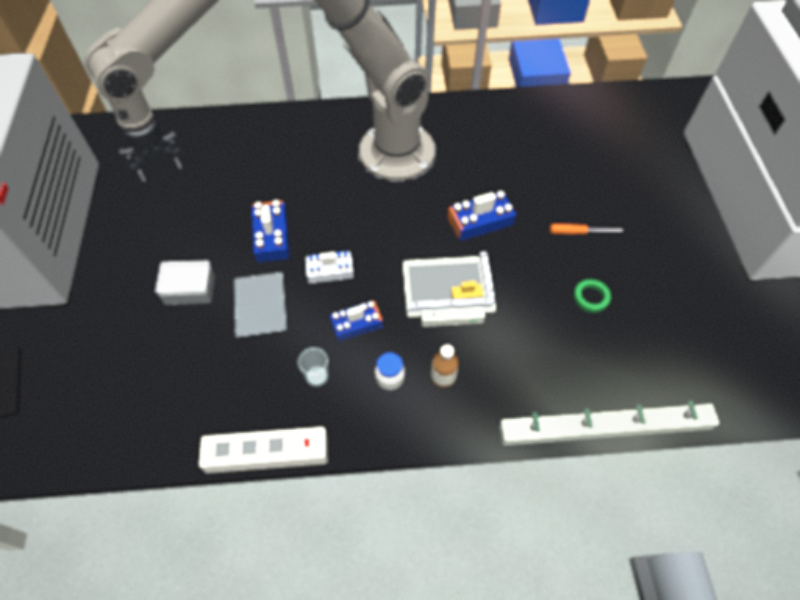

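View pics/top0.png

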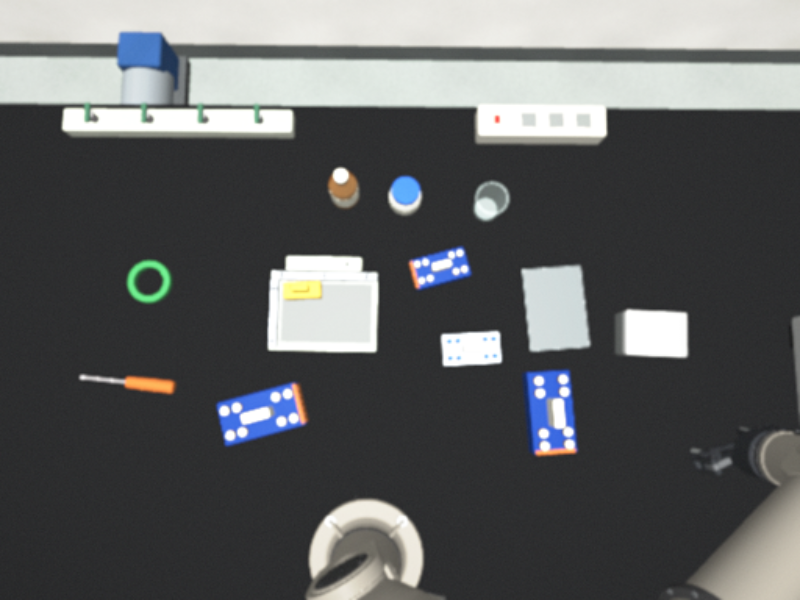

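Three blue blocks are in the top view: (262,413), (552,412) and (440,268). The one at (440,268) is clearly the smallest, at about 57 px long against about 85 for the others. I'll confirm that in enlarged crops and measure.

```bash
cat > h.py <<'E'
import numpy as np,cv2
from scipy.spatial.transform import Rotation as R
def world(f,zmin=None):
    z=f["z_map"]; v,u=np.mgrid[:384,:512]
    p=np.stack([(u-f["cx"])/f["fx"]*z,-(v-f["cy"])/f["fy"]*z,-z],-1)
    T=np.linalg.inv(f["world_to_cam"]); return p@T[:3,:3].T+T[:3,3]
def crop(f,u0,u1,v0,v1,name,s=8):
    c=f["color"][v0:v1,u0:u1,::-1]; cv2.imwrite(name,cv2.resize(c,None,fx=s,fy=s,interpolation=cv2.INTER_CUBIC))
def rect(P):
    (c,s,a)=cv2.minAreaRect((P[:,:2]*1000).astype(np.float32)); return c,s,a
def atz(f,u,v,zw):
    T=np.linalg.inv(f["world_to_cam"]); d=T[:3,:3]@np.array([(u-f["cx"])/f["fx"],-(v-f["cy"])/f["fy"],-1]); o=T[:3,3]
    return o+d*(zw-o[2])/d[2]
E
python3 - <<'E'
from h import *
f=dict(np.load("top0.npz")); W=world(f)
crop(f,165,310,150,235,"pics/c0.png",5)
hsv=cv2.cvtColor(f["color"],cv2.COLOR_RGB2HSV)
def reg(n,u0,u1,v0,v1,z0,z1,m=None):
    k=np.zeros((384,512),bool);k[v0:v1,u0:u1]=1
    k&=(f["z_map"]>0)&(W[...,2]>z0)&(W[...,2]<z1)
    if m is not None:k&=m
    P=W[k]; print(n,len(P),"rect",rect(P) if len(P)>3 else 0,"mean",P.mean(0).round(4), "zmed",np.median(P[:,2]).round(4))
reg("blue",255,308,150,190,0.02,0.06)
reg("bluefin",255,308,150,190,0.06,0.1)
reg("silver",275,328,205,240,0.02,0.06)
reg("silverfin",275,328,205,240,0.06,0.1)
reg("spacerbody",170,215,172,195,0.045,0.058, hsv[...,1]>100)
reg("spacerfin",170,215,172,195,0.065,0.1,hsv[...,1]>100)
reg("mat",325,385,165,228,-.02,0.02,f["color"].min(-1)>80)
reg("floor",165,245,165,230,0.008,0.022)
reg("fences",165,245,170,230,0.035,0.048,hsv[...,1]<60)
reg("bigL",130,200,240,290,0.02,0.12)
reg("bigR",330,375,230,295,0.02,0.12)
E
```

```text
blue 629 rect ((602.6675415039062, -155.08856201171875), (64.9112319946289, 121.04629516601562), 15.415194511413574) mean [ 0.6004 -0.1541  0.0364] zmed 0.0352
bluefin 60 rect ((602.0438232421875, -155.40054321289062), (13.636719703674316, 39.494930267333984), 15.665940284729004) mean [ 0.6014 -0.1554  0.0737] zmed 0.0739
silver 646 rect ((428.8824157714844, -220.45498657226562), (63.92483139038086, 120.12555694580078), 2.9434947967529297) mean [ 0.4285 -0.2194  0.0367] zmed 0.0354
silverfin 56 rect ((428.0806884765625, -218.85365295410156), (12.879118919372559, 37.435001373291016), 0.7020585536956787) mean [ 0.4286 -0.2179  0.0743] zmed 0.075
spacerbody 117 rect ((552.8016357421875, 137.2359619140625), (35.1573600769043, 73.19204711914062), 3.1737396717071533) mean [0.549  0.1345 0.0479] zmed 0.0475
spacerfin 55 rect ((552.354736328125, 138.38613891601562), (13.827343940734863, 33.44022750854492), 0.3602241277694702) mean [0.552  0.1388 0.0817] zmed 0.0817
mat 2157 rect ((521.7504272460938, -412.2413330078125), (189.22142028808594, 138.48098754882812), 4.21100378036499) mean [ 0.5203 -0.4114  0.0025] zmed 0.0026
floor 2549 rect ((511.5142822265625, 98.59972381591797), (170.45046997070312, 232.69407653808594), 0.08428038656711578) mean [0.4958 0.0823 0.0146] zmed 0.0146
fences 539 rect ((560.6641845703125, 126.84259033203125), (134.4550018310547, 267.029296875), 33.76594161987305) mean [0.5557 0.1287 0.0426] zmed 0.0433
bigL 1508 rect ((293.9759216308594, 217.3271484375), (89.61598205566406, 169.9465789794922), 15.10546588897705) mean [0.2947 0.2143 0.0548] zmed 0.0492
bigR 1530 rect ((297.30072021484375, -383.1785888671875), (168.7450408935547, 90.9330825805664), 4.26239538192749) mean [ 0.2975 -0.3786  0.0556] zmed 0.0496
```

View pics/c0.png

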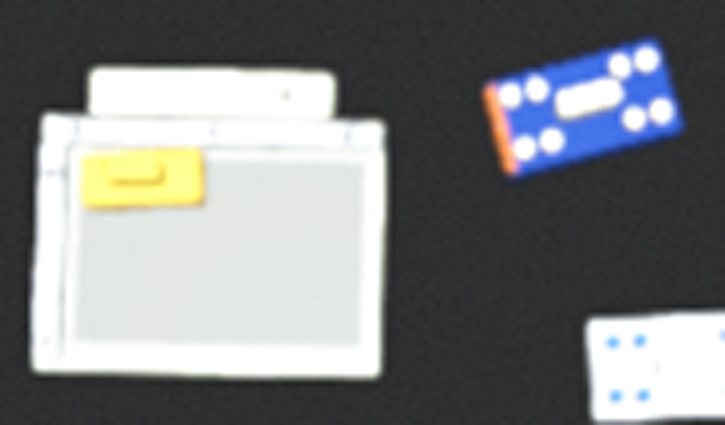

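The crop confirms it: the block at crop (585,105) measures 65 x 121 mm and the other two are about 170 x 90 mm. Its orange end, at crop (503,130), faces world +y. Now the dock's yaw from line fits.

```bash
python3 - <<'E'
from h import *
for n in("top","scene"):
    f=dict(np.load(n+"0.npz")); W=world(f)
    P=W[(f["z_map"]>0)&(W[...,2]>0.036)&(W[...,2]<0.054)]
    sat=cv2.cvtColor(f["color"],cv2.COLOR_RGB2HSV)[...,1]
    k=(f["z_map"]>0)&(W[...,2]>0.037)&(W[...,2]<0.055)&(sat<70)
    P=W[k]
    L=P[(P[:,0]>0.565)&(P[:,0]<0.60)&(P[:,1]>0.0)&(P[:,1]<0.185)]
    E=P[(P[:,1]>0.165)&(P[:,1]<0.215)&(P[:,0]>0.43)&(P[:,0]<0.56)]
    for nm,Q,a in(("long",L,1),("end",E,0)):
        b=np.round(Q[:,a]/0.006).astype(int); 
        mid=[];lo=[];hi=[];t=[]
        for i in np.unique(b):
            q=Q[b==i][:,1-a]
            if len(q)<3: continue
            t.append(i*.006);mid.append(q.mean());lo.append(q.min());hi.append(q.max())
        t=np.array(t)
        if len(t)<3: print(n,nm,"few",len(Q));continue
        for s,y in(("mid",mid),("min",lo),("max",hi)):
            p=np.polyfit(t,y,1); print(n,nm,s,len(Q),"slope deg",np.degrees(np.arctan(p[0])).round(2),"at mean",np.polyval(p,t.mean()).round(4),t.mean().round(3), "z",np.median(Q[:,2]).round(4))
    # plate outline via floor-level points
    k=(f["z_map"]>0)&(W[...,2]>0.008)&(W[...,2]<0.022)
    Q=W[k]; Q=Q[(Q[:,0]>0.4)&(Q[:,0]<0.62)&(Q[:,1]>-.05)&(Q[:,1]<0.24)]
    print(n,"plate",rect(Q))
    # grey sheet
    for nm,k2 in(("spacerfin",(W[...,2]>0.07)&(W[...,2]<0.095)&(sat>100)),):
        Q=W[k2&(f["z_map"]>0)];Q=Q[(abs(Q[:,0]-.55)<.05)&(abs(Q[:,1]-.138)<.05)]
        print(n,nm,len(Q),rect(Q), np.median(Q[:,2]))
    q=W[(f["z_map"]>0)&(W[...,2]>0.062)&(W[...,2]<0.09)];q=q[(abs(q[:,0]-.602)<.05)&(abs(q[:,1]+.155)<.05)]; print(n,"bluefin",rect(q))
    q=W[(f["z_map"]>0)&(W[...,2]>0.002-0.006)&(W[...,2]<0.012)&(f["color"].min(-1)>80)];q=q[(abs(q[:,0]-.52)<.12)&(abs(q[:,1]+.41)<.09)]; print(n,"mat",rect(q))
E
python3 - <<'E'
from h import *
from bench import r
o=r.get_obs(); print(R.from_rotvec(o["orientation"]).as_matrix().round(3))
E
```

```text
top long mid 256 slope deg 0.65 at mean 0.5823 0.093 z 0.0437
top long min 256 slope deg 0.71 at mean 0.5755 0.093 z 0.0437
top long max 256 slope deg 0.03 at mean 0.5912 0.093 z 0.0437
top end mid 182 slope deg -1.71 at mean 0.1974 0.498 z 0.044
top end min 182 slope deg -6.49 at mean 0.189 0.498 z 0.044
top end max 182 slope deg -0.92 at mean 0.2041 0.498 z 0.044
top plate ((511.5142822265625, 98.59972381591797), (170.45046997070312, 232.69407653808594), 0.08428038656711578)
top spacerfin 54 ((552.3511352539062, 138.95826721191406), (13.827343940734863, 32.29596710205078), 0.3602241277694702) 0.08192659631245425
top bluefin ((602.0438232421875, -155.40054321289062), (13.636719703674316, 39.494930267333984), 15.665940284729004)
top mat ((521.2553100585938, -412.1387939453125), (187.9342041015625, 138.30352783203125), 4.411938667297363)
scene long mid 200 slope deg -0.18 at mean 0.5855 0.093 z 0.0449
scene long min 200 slope deg -1.08 at mean 0.5763 0.093 z 0.0449
scene long max 200 slope deg 0.1 at mean 0.5925 0.093 z 0.0449
scene end mid 97 slope deg -1.85 at mean 0.1979 0.501 z 0.0455
scene end min 97 slope deg -4.92 at mean 0.1912 0.501 z 0.0455
scene end max 97 slope deg -0.92 at mean 0.2041 0.501 z 0.0455
scene plate ((508.4512939453125, 95.2860107421875), (212.31593322753906, 290.87127685546875), 1.3513941764831543)
scene spacerfin 39 ((556.53759765625, 140.202880859375), (32.232383728027344, 17.715862274169922), 82.88856506347656) 0.08260600022485098
scene bluefin ((606.3204956054688, -155.11203002929688), (15.296499252319336, 39.169044494628906), 19.090049743652344)
scene mat ((519.861083984375, -411.5455627441406), (192.9539337158203, 138.58815002441406), 4.612877368927002)
[[ 0.38  -0.001  0.925]
 [-0.925  0.001  0.38 ]
 [-0.002 -1.    -0.   ]]
```

Run:
```python
from h import *
f=dict(np.load("top0.npz")); W=world(f)
g=cv2.cvtColor(f["color"],cv2.COLOR_RGB2GRAY).astype(float)
def cross(arr,lev=120):
    # first subpixel crossing
    s=arr>lev; i=np.argmax(s[1:]!=s[:-1]); return i+(lev-arr[i])/(arr[i+1]-arr[i])
# -x edge (bottom): scan cols, rows going up from 235
def fit(pts,z,ax):
    P=np.array([atz(f,u,v,z) for u,v in pts]); p=np.polyfit(P[:,ax],P[:,1-ax],1); res=P[:,1-ax]-np.polyval(p,P[:,ax])
    g_=abs(res)<0.002; p=np.polyfit(P[g_,ax],P[g_,1-ax],1); res=P[g_,1-ax]-np.polyval(p,P[g_,ax])
    return np.degrees(np.arctan(p[0])).round(2),"pos",np.polyval(p,P[:,ax].mean()).round(4),"at",P[:,ax].mean().round(3),"std",res.std().round(5)
print("bottom",fit([(u,236-cross(g[236:215:-1,u])) for u in range(178,236)],.015,1))
print("right",fit([(250-cross(g[v,250:230:-1]),v) for v in range(180,220)],.015,0))
print("left",fit([(160+cross(g[v,160:185]),v) for v in range(180,220)],.045,0))
print("left15",fit([(160+cross(g[v,160:185]),v) for v in range(180,220)],.015,0))
for nm,x0,x1,y0,y1 in(("housing",.60,.64,0.0,.2),):
    k=(W[...,0]>x0)&(W[...,0]<x1)&(W[...,1]>y0)&(W[...,1]<y1)&(f["z_map"]>0)&(f["color"].min(-1)>120); print(nm,np.percentile(W[k][:,2],[5,50,95]).round(4))
crop(f,165,245,160,230,"pics/c1.png",8)
```

```text
bottom (np.float64(1.09), 'pos', np.float64(0.4233), 'at', np.float64(0.094), 'std', np.float64(0.00036))
right (np.float64(-1.37), 'pos', np.float64(-0.0229), 'at', np.float64(0.509), 'std', np.float64(0.00033))
left (np.float64(-0.82), 'pos', np.float64(0.2082), 'at', np.float64(0.506), 'std', np.float64(0.00038))
left15 (np.float64(-0.82), 'pos', np.float64(0.2139), 'at', np.float64(0.509), 'std', np.float64(0.00039))
housing [-0.0031  0.0332  0.0385]
```

View pics/c1.png

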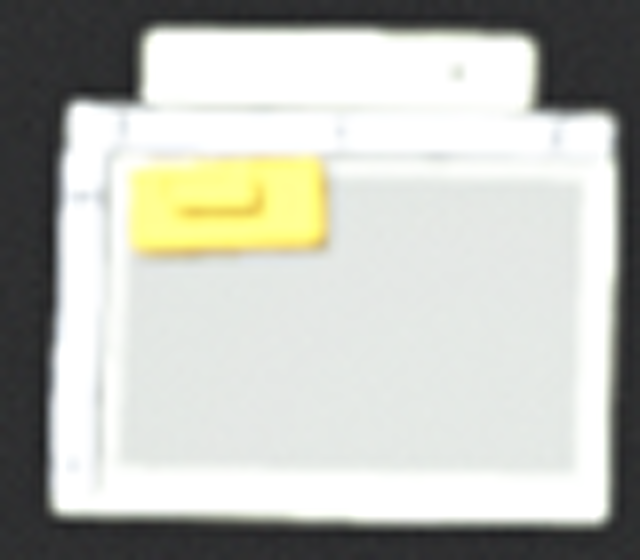

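```bash
python3 -m jog '0 -6.7 0 0 0 0 1; 0 -6.7 0 0 0 0 1; 0 -6.7 0 0 0 0 1; 0 -6.7 0 0 0 0 1; 0 -6.7 0 0 0 0 1'
```

```text
clock: 0.52
tcp_pos: [0.2564, -0.624, 0.2307]
orientation: [-1.52, 0.463, -0.462]
contact_force: [-0.1, 0.2, -1.1]
grip_width: 0.0855
```

```bash
python3 -m jog '0 -7 0 0 0 0 1; 0 -7 0 0 0 0 1; 0 -7 0 0 0 0 1; 0 -7 0 0 0 0 1; 0 -7 0 0 0 0 1'
python3 - <<'E'
from h import *
from bench import r
o=r.get_obs(); print(R.from_rotvec(o["orientation"]).as_matrix().round(3),o["tcp_pos"],o["joints"].round(2))
print(R.from_rotvec(o["orientation"]).as_matrix().T@(np.array([.5525,.1388,.2])-o["tcp_pos"]))
E
```

```text
clock: 0.93
tcp_pos: [0.2563, -0.6241, 0.2307]
orientation: [-1.57, -0.016, 0.017]
contact_force: [0.0, -0.4, -0.4]
grip_width: 0.0853
[[ 1.    -0.    -0.021]
 [ 0.021  0.001  1.   ]
 [-0.    -1.     0.001]] [ 0.25630396 -0.62405987  0.23070395] [ 1.25  0.49 -0.23  1.54  0.12  1.13  1.01]
[0.31183592 0.03133613 0.75657545]
```

```bash
for i in 1 2; do :; done; python3 -m jog '0 0 0 30 0 27 1; 0 0 0 30 0 27 1; 0 0 0 30 0 27 1; 0 0 0 30 0 27 1; 0 0 0 30 0 27 1'
python3 -m jog '0 0 0 30 0 27 1; 0 0 0 30 0 27 1; 0 0 0 30 0 27 1; 0 0 0 30 0 27 1; 0 0 0 30 0 27 1'
python3 -m jog '0 0 0 0 0 40 1; 0 0 0 0 0 40 1; 0 0 0 0 0 40 1; 0 0 0 0 0 40 1; 0 0 0 0 0 40 1'
python3 -m jog '0 0 0 0 0 40 1; 0 0 0 0 0 40 1; 0 0 0 0 0 40 1; 0 0 0 0 0 40 1; 0 0 0 0 0 40 1'
```

```text
clock: 1.35
tcp_pos: [0.4054, -0.4856, 0.2309]
orientation: [-1.57, -0.011, 0.011]
contact_force: [0.4, -0.5, 0.2]
grip_width: 0.0851
clock: 1.77
tcp_pos: [0.5534, -0.3485, 0.231]
orientation: [-1.571, -0.011, 0.012]
contact_force: [-0.3, -0.4, -0.4]
grip_width: 0.0854
clock: 2.18
tcp_pos: [0.549, -0.1482, 0.2309]
orientation: [-1.571, -0.011, 0.012]
contact_force: [1.0, 0.7, 0.0]
grip_width: 0.0854
clock: 2.6
tcp_pos: [0.5461, 0.0516, 0.2311]
orientation: [-1.571, -0.011, 0.011]
contact_force: [-0.1, 0.2, -0.1]
grip_width: 0.0853
```

```bash
cat > st.py <<'E'
from h import *
from bench import r
import sys
o=r.get_obs(); M=R.from_rotvec(o["orientation"]).as_matrix()
print(o["tcp_pos"].round(4),"psi",np.degrees(np.arctan2(M[1,0],M[0,0])).round(2),"ydown",M[:,1].round(3),"F",o["contact_force"].round(1),"w",o["grip_width"].round(4),"t",o["clock"])
if len(sys.argv)>3:
    print("to go, tool mm",(1000*M.T@(np.array(list(map(float,sys.argv[1:4])))-o["tcp_pos"])).round(1))
E
python3 st.py .5525 .1388 .2
```

```text
Traceback (most recent call last):
  File "st.py", line 5, in <module>
    print(o["tcp_pos"].round(4),"psi",np.degrees(np.arctan2(M[1,0],M[0,0])).round(2),"ydown",M[:,1].round(3),"F",o["contact_force"].round(1),"w",o["grip_width"].round(4),"t",o["clock"])
                                                                                                                                                 ^^^^^^^^^^^^^^^^^^^^^
AttributeError: 'float' object has no attribute 'round'
```

```bash
sed -i 's/o\["grip_width"\].round(4)/round(float(o["grip_width"]),4)/' st.py
python3 -m jog '0 0 0 2.5 0 29 1; 0 0 0 2.5 0 29 1; 0 0 0 2.5 20 29 1; 0 0 0 0 30 0 1; 0 0 0 0 20 0 1'; python3 st.py .5525 .1388 .056
```

```text
clock: 3.02
tcp_pos: [0.5519, 0.1395, 0.1595]
orientation: [-1.57, -0.014, 0.016]
contact_force: [-0.1, -1.4, -0.8]
grip_width: 0.0853
[0.5519 0.1395 0.1595] psi 1.07 ydown [-0.001  0.001 -1.   ] F [-0.1 -1.4 -0.8] w 0.0853 t 3.0167
to go, tool mm [  0.7 103.5  -0.8]
```

```bash
python3 -m jog '0 0 0 0.5 30 -0.5 1; 0 0 0 0 30 0 1; 0 0 0 0 25 0 1; 0 0 0 0 18 0 1; 0 0 0 0 0 0 1'; python3 st.py .5525 .1388 .056
python3 -m jog '0 0 0 0 0 0 0.15; 0 0 0 0 0 0 0; 0 0 0 0 0 0 0; 0 0 0 0 0 0 0; 0 0 0 0 0 0 0' 40; python3 st.py
```

```text
clock: 3.43
tcp_pos: [0.5505, 0.1354, 0.0543]
orientation: [-1.573, -0.006, 0.017]
contact_force: [-0.2, -0.4, -0.3]
grip_width: 0.0855
[0.5505 0.1354 0.0543] psi 0.84 ydown [-0.007 -0.002 -1.   ] F [-0.2 -0.4 -0.3] w 0.0855 t 3.4333
to go, tool mm [ 2.1 -1.7  3.4]
clock: 3.85
tcp_pos: [0.5542, 0.1367, 0.0594]
orientation: [-1.57, -0.013, 0.01]
contact_force: [-0.5, -0.3, -0.3]
grip_width: 0.0256
[0.5542 0.1367 0.0594] psi 0.82 ydown [ 0.002  0.    -1.   ] F [-0.5 -0.3 -0.3] w 0.0256 t 3.85
```

```bash
python3 -m jog '0 0 0 0 0 0 0; 0 0 0 0 0 0 0; 0 0 0 0 0 0 0; 0 0 0 0 0 0 0; 0 0 0 0 0 0 0' 40; python3 st.py
python3 - <<'E'
from h import *
from bench import imaging
f=imaging.grab_frame("scene"); crop(f,230,360,130,230,"pics/g1.png",6)
E
```

```text
clock: 4.27
tcp_pos: [0.554, 0.1366, 0.0591]
orientation: [-1.571, -0.012, 0.01]
contact_force: [-0.6, -0.7, 6.4]
grip_width: 0.013
[0.554  0.1366 0.0591] psi 0.82 ydown [ 0.001 -0.    -1.   ] F [-0.6 -0.7  6.4] w 0.013 t 4.2667
```

View pics/g1.png

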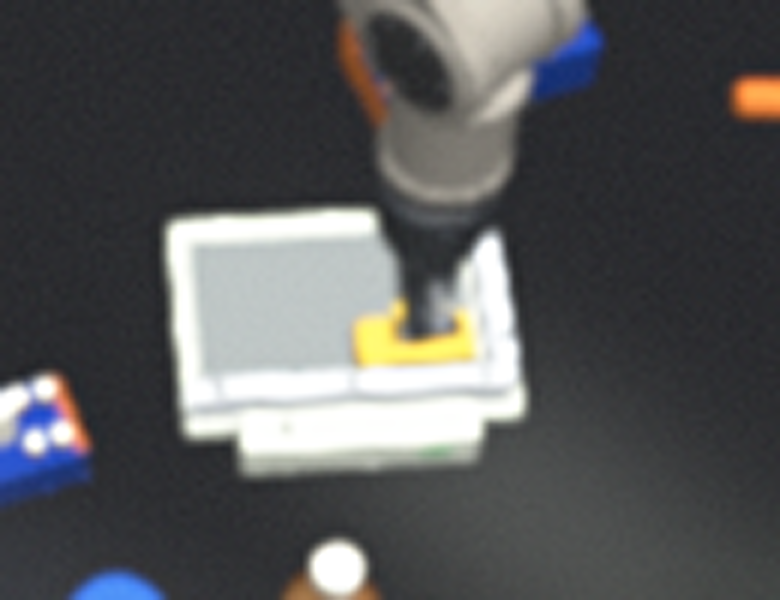

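The fingers at (430,300) straddle the yellow fin and the width is 13 mm, so it is gripped. Lifting.

```bash
python3 -m jog '0 0 0 0 -8 0 0; 0 0 0 0 -25 0 0; 0 0 0 0 -35 0 0; 0 0 0 0 -35 0 0; 0 0 0 0 -35 0 0'; python3 st.py .521 -.411 .2
python3 -m jog '0 0 0 -3 0 -25 0; 0 0 0 -3 0 -38 0; 0 0 0 -3 0 -38 0; 0 0 0 -3 0 -38 0; 0 0 0 -3 0 -38 0' 
python3 -m jog '0 0 0 -1 0 -38 0; 0 0 0 -1 0 -38 0; 0 0 0 -1 0 -38 0; 0 0 0 -1 0 -38 0; 0 0 0 -1 0 -38 0' 
python3 st.py .521 -.411 .2
```

```text
clock: 4.73
tcp_pos: [0.5527, 0.1365, 0.1977]
orientation: [-1.571, -0.011, 0.013]
contact_force: [1.4, -0.1, -0.8]
grip_width: 0.0134
[0.5527 0.1365 0.1977] psi 0.86 ydown [-0.001 -0.    -1.   ] F [ 1.4 -0.1 -0.8] w 0.0134 t 4.7333
to go, tool mm [ -39.9   -2.2 -546.9]
clock: 5.15
tcp_pos: [0.5403, -0.0423, 0.1966]
orientation: [-1.571, -0.012, 0.012]
contact_force: [0.5, 1.1, -1.9]
grip_width: 0.0135
clock: 5.57
tcp_pos: [0.5381, -0.2324, 0.1965]
orientation: [-1.571, -0.011, 0.012]
contact_force: [1.4, -0.7, -1.4]
grip_width: 0.0132
[ 0.5381 -0.2324  0.1965] psi 0.84 ydown [-0.  0. -1.] F [ 1.4 -0.7 -1.4] w 0.0132 t 5.5667
to go, tool mm [ -19.7   -3.5 -178.3]
```

```bash
python3 -m jog '0 0 0 -4 0 -38 0; 0 0 0 -4 0 -38 0; 0 0 0 -4 0 -38 0; 0 0 0 -4 0 -36 0; 0 0 0 -4 0 -28 0' 
python3 -m jog '0 0 0 0 30 0 0; 0 0 0 0 35 0 0; 0 0 0 0 35 0 0; 0 0 0 0 30 0 0; 0 0 0 0 8 0 0' 
python3 -m jog '0 0 0 0 0 0 0; 0 0 0 0 0 0 0; 0 0 0 0 0 0 0; 0 0 0 0 0 0 0; 0 0 0 0 0 0 0' 
python3 st.py .521 -.411 .047
```

```text
clock: 5.98
tcp_pos: [0.5199, -0.4125, 0.1962]
orientation: [-1.571, -0.009, 0.01]
contact_force: [0.3, 0.3, -1.4]
grip_width: 0.013
clock: 6.4
tcp_pos: [0.5179, -0.4068, 0.053]
orientation: [-1.565, -0.006, 0.017]
contact_force: [-0.4, 0.4, -1.6]
grip_width: 0.013
clock: 6.82
tcp_pos: [0.5225, -0.4097, 0.0604]
orientation: [-1.573, -0.013, 0.009]
contact_force: [0.5, -0.7, -1.4]
grip_width: 0.0134
[ 0.5225 -0.4097  0.0604] psi 0.83 ydown [ 0.003 -0.002 -1.   ] F [ 0.5 -0.7 -1.4] w 0.0134 t 6.8167
to go, tool mm [-1.6 13.4 -1.3]
```

```bash
python3 -m jog '0 0 0 0 3 0 0; 0 0 0 0 3 0 0; 0 0 0 0 3 0 0; 0 0 0 0 0 0 0; 0 0 0 0 0 0 0' 
python3 -m jog '0 0 0 0 1 0 0; 0 0 0 0 1 0 0; 0 0 0 0 1 0 0; 0 0 0 0 0 0 0; 0 0 0 0 0 0 0' 
python3 -m jog '0 0 0 0 0.5 0 0; 0 0 0 0 0.5 0 0; 0 0 0 0 0 0 0; 0 0 0 0 0 0 0; 0 0 0 0 0 0 0' 
python3 st.py .521 -.411 .047
```

```text
clock: 7.23
tcp_pos: [0.5212, -0.4088, 0.0489]
orientation: [-1.57, -0.011, 0.012]
contact_force: [0.3, 0.0, -0.1]
grip_width: 0.0133
clock: 7.65
tcp_pos: [0.5216, -0.409, 0.0471]
orientation: [-1.571, -0.012, 0.011]
contact_force: [-1.3, 0.9, 5.7]
grip_width: 0.0133
clock: 8.07
tcp_pos: [0.5217, -0.4091, 0.047]
orientation: [-1.571, -0.012, 0.011]
contact_force: [-3.7, 3.2, 12.8]
grip_width: 0.0133
[ 0.5217 -0.4091  0.047 ] psi 0.83 ydown [ 0.    -0.001 -1.   ] F [-3.7  3.2 12.8] w 0.0133 t 8.0667
to go, tool mm [-0.7  0.  -1.9]
```

On the mat. Backing off slightly, then releasing and rising.

```bash
python3 -m jog '0 0 0 0 -0.5 0 0; 0 0 0 0 -0.5 0 0; 0 0 0 0 0 0 0.3; 0 0 0 0 0 0 0.5; 0 0 0 0 0 0 0.6' 
python3 -m jog '0 0 0 0 0 0 0.6; 0 0 0 0 0 0 0.6; 0 0 0 0 -5 0 0.6; 0 0 0 0 -20 0 0.6; 0 0 0 0 -30 0 0.6' 
python3 -m jog '0 0 0 0 -40 0 1; 0 0 0 0 -30 0 1; 0 -7 0 0 -10 0 1; 0 -7 0 0 0 0 1; 0 0 0 0 0 0 1' 
python3 st.py .6025 -.1552 .19
python3 - <<'E'
from h import *
from bench import imaging
f=imaging.grab_frame("scene"); crop(f,130,270,130,230,"pics/g2.png",5)
f=imaging.grab_frame("top"); W=world(f)
sat=cv2.cvtColor(f["color"],cv2.COLOR_RGB2HSV)[...,1]
k=(f["z_map"]>0)&(abs(W[...,0]-.521)<.06)&(abs(W[...,1]+.41)<.07)&(sat>110)&(f["color"][...,0]>120)
P=W[k]; print(len(P),P.mean(0),rect(P),P[:,2].max())
E
```

```text
clock: 8.48
tcp_pos: [0.5214, -0.4091, 0.0461]
orientation: [-1.571, -0.011, 0.011]
contact_force: [-0.1, -0.2, -0.1]
grip_width: 0.0491
clock: 8.9
tcp_pos: [0.5195, -0.4078, 0.0992]
orientation: [-1.567, -0.008, 0.015]
contact_force: [0.3, -0.9, 0.2]
grip_width: 0.0516
clock: 9.32
tcp_pos: [0.5219, -0.4095, 0.1831]
orientation: [-1.563, -0.208, 0.205]
contact_force: [0.9, -0.3, -0.7]
grip_width: 0.0855
[ 0.5219 -0.4095  0.1831] psi 15.06 ydown [ 0.002 -0.002 -1.   ] F [ 0.9 -0.3 -0.7] w 0.0855 t 9.3167
to go, tool mm [143.9  -7.2 224.6]
237 [ 0.51742167 -0.39988102  0.04339425] ((519.510498046875, -403.7355041503906), (34.79474639892578, 76.58021545410156), 1.5138763189315796) 0.07631841118110616
```

View pics/g2.png

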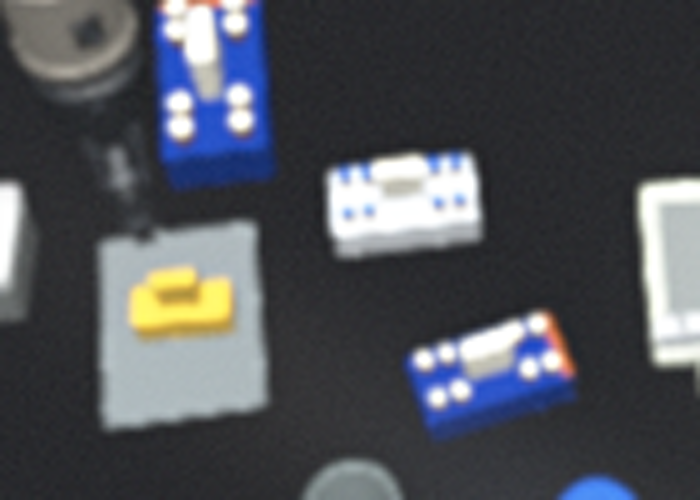

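The spacer stands upright on the mat at crop (180,305). Next, the blue block.

```bash
python3 -m jog '0 0 0 20 0 32 1; 0 0 0 20 0 32 1; 0 0 0 20 0 32 1; 0 0 0 20 0 32 1; 0 0 0 20 0 32 1' 
python3 -m jog '0 0 0 20 0 32 1; 0 0 0 20 0 31 1; 0 0 0 4 0 2 1; 0 0 0 0 0 0 1; 0 0 0 0 0 0 1' 
python3 st.py .6022 -.1552 .05
python3 - <<'E'
from h import *
from bench import imaging
f=imaging.grab_frame("scene"); W=world(f)
crop(f,170,270,170,250,"pics/g3.png",7)
E
```

```text
clock: 9.83
tcp_pos: [0.5768, -0.2269, 0.1805]
orientation: [-1.561, -0.199, 0.201]
contact_force: [0.5, -0.9, 1.2]
grip_width: 0.0854
clock: 10.25
tcp_pos: [0.6026, -0.1549, 0.1805]
orientation: [-1.561, -0.201, 0.203]
contact_force: [-0.7, -1.0, -0.1]
grip_width: 0.0852
[ 0.6026 -0.1549  0.1805] psi 14.75 ydown [-0.002 -0.    -1.   ] F [-0.7 -1.  -0.1] w 0.0852 t 10.25
to go, tool mm [ -0.2 130.5  -0.2]
```

View pics/g3.png

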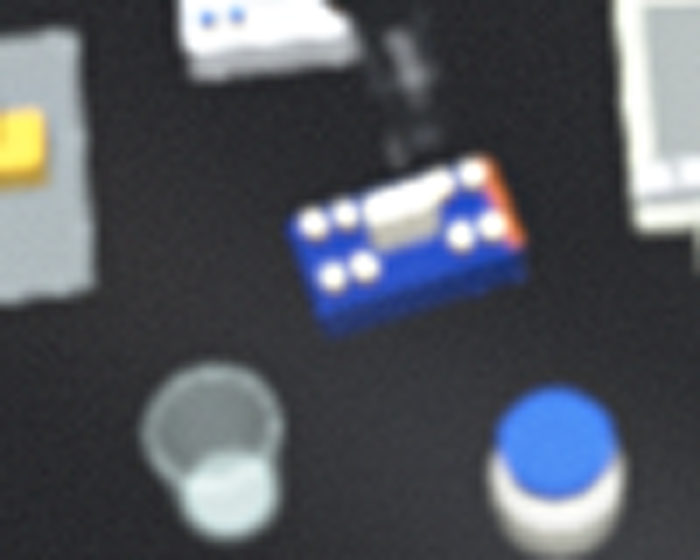

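```bash
python3 -m jog '0 -0.6 0 0 30 0 1; 0 0 0 0 35 0 1; 0 0 0 0 30 0 1; 0 0 0 0 20 0 1; 0 0 0 0 8 0 1' 
python3 -m jog '0 0 0 0 6 0 1; 0 0 0 0 2 0 1; 0 0 0 0 0 0 1; 0 0 0 0 0 0 1; 0 0 0 0 0 0 1' 
python3 st.py .6022 -.1552 .047
```

```text
clock: 10.72
tcp_pos: [0.5997, -0.157, 0.0544]
orientation: [-1.56, -0.203, 0.213]
contact_force: [-0.6, -0.2, -0.9]
grip_width: 0.0853
clock: 11.13
tcp_pos: [0.604, -0.1549, 0.0517]
orientation: [-1.561, -0.213, 0.209]
contact_force: [-0.1, -1.2, -0.3]
grip_width: 0.0857
[ 0.604  -0.1549  0.0517] psi 15.41 ydown [ 0.002 -0.001 -1.   ] F [-0.1 -1.2 -0.3] w 0.0857 t 11.1333
to go, tool mm [-1.8  4.7  0.2]
```

```bash
python3 -m jog '0 0 0 -1.5 3 0 1; 0 0 0 0 2 0 0.3; 0 0 0 0 0 0 0; 0 0 0 0 0 0 0; 0 0 0 0 0 0 0' 60
python3 -m jog '0 0 0 0 0 0 0; 0 0 0 0 0 0 0; 0 0 0 0 0 0 0; 0 0 0 0 0 0 0; 0 0 0 0 0 0 0' 110
python3 st.py .6022 -.1552 .047
```

```text
clock: 11.55
tcp_pos: [0.6016, -0.155, 0.0453]
orientation: [-1.56, -0.211, 0.211]
contact_force: [0.4, 0.2, 0.2]
grip_width: 0.0387
clock: 11.97
tcp_pos: [0.6025, -0.1548, 0.0457]
orientation: [-1.56, -0.213, 0.21]
contact_force: [4.0, 1.2, 0.7]
grip_width: 0.0128
[ 0.6025 -0.1548  0.0457] psi 15.45 ydown [ 0.002  0.    -1.   ] F [4.  1.2 0.7] w 0.0128 t 11.9667
to go, tool mm [-0.4 -1.3 -0.3]
```

```bash
python3 -m jog '0 0 0 0 -5 0 0; 0 0 0 0 -15 0 0; 0 0 0 0 -25 0 0; 0 0 0 0 -30 0 0; 0 0 0 0 -25 0 0' 
python3 -m jog '0 5.5 0 0 0 0 0; 0 5.5 0 0 0 0 0; 0 5.6 0 0 0 0 0; 0 0 0 0 0 0 0; 0 0 0 0 0 0 0' 
python3 st.py .522 .106 .15
```

```text
clock: 12.38
tcp_pos: [0.5996, -0.1551, 0.1455]
orientation: [-1.559, -0.208, 0.214]
contact_force: [1.2, 0.3, -4.6]
grip_width: 0.0124
clock: 12.8
tcp_pos: [0.6001, -0.1551, 0.1443]
orientation: [-1.571, 0.016, -0.011]
contact_force: [-0.1, 1.0, -5.4]
grip_width: 0.0119
[ 0.6001 -0.1551  0.1443] psi -1.01 ydown [-0.003 -0.    -1.   ] F [-0.1  1.  -5.4] w 0.0119 t 12.8
to go, tool mm [-82.7  -5.4 259.7]
```

```bash
python3 -m jog '0 0 0 -6 0 18 0; 0 0 0 -10 0 30 0; 0 0 0 -10 0 33 0; 0 0 0 -10 0 33 0; 0 0 0 -10 0 33 0' 
python3 -m jog '0 0 0 -10 0 33 0; 0 0 0 -10 0 33 0; 0 0 0 -10 0 27 0; 0 0 0 -7 0 20 0; 0 0 0 0 0 0 0' 
python3 -m jog '0 0 0 0 15 0 0; 0 0 0 0 20 0 0; 0 0 0 0 15 0 0; 0 0 0 0 5 0 0; 0 0 0 0 0 0 0' 
python3 st.py .522 .106 .066
python3 - <<'E'
from h import *
from bench import imaging
f=imaging.grab_frame("scene")
crop(f,230,350,130,230,"pics/g4.png",6)
f=imaging.grab_frame("top")
crop(f,165,285,140,240,"pics/g5.png",6)
E
```

```text
clock: 13.22
tcp_pos: [0.5572, -0.0061, 0.1448]
orientation: [-1.571, 0.015, -0.013]
contact_force: [1.3, 0.0, -5.5]
grip_width: 0.012
clock: 13.63
tcp_pos: [0.5213, 0.1127, 0.1453]
orientation: [-1.568, 0.009, -0.006]
contact_force: [-0.8, -0.3, -5.0]
grip_width: 0.0122
clock: 14.05
tcp_pos: [0.5225, 0.1059, 0.0888]
orientation: [-1.572, 0.018, -0.012]
contact_force: [0.2, -1.0, -4.4]
grip_width: 0.0121
[0.5225 0.1059 0.0888] psi -1.07 ydown [-0.004 -0.001 -1.   ] F [ 0.2 -1.  -4.4] w 0.0121 t 14.05
to go, tool mm [-0.4 22.8  0.1]
```

View pics/g4.png

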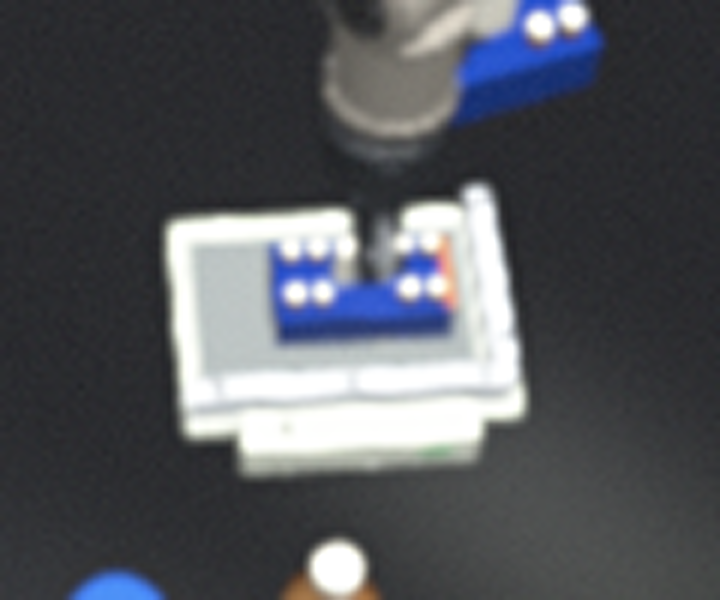

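View pics/g5.png

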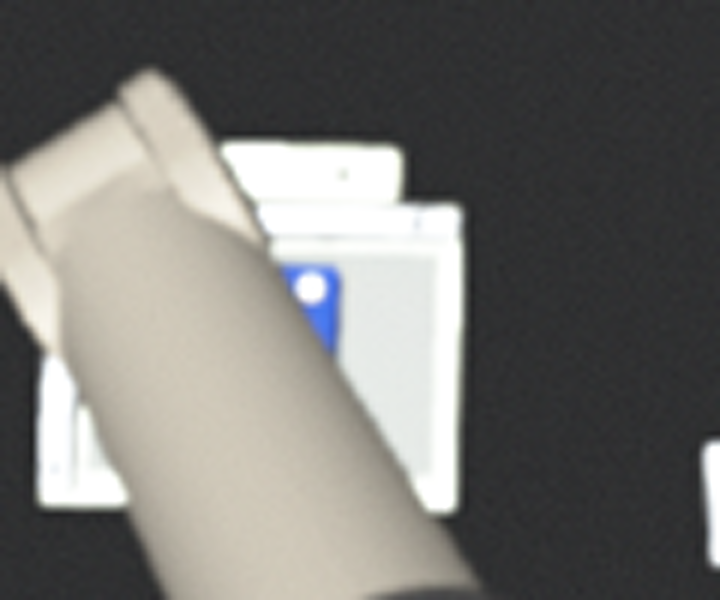

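The gripped block at (365,290) in the scene crop is level, with its orange end (450,270) toward the end fence at the right. Lowering to the floor.

```bash
python3 -m jog '0 0 0 0 8 0 0; 0 0 0 0 7 0 0; 0 0 0 0 5 0 0; 0 0 0 0 2 0 0; 0 0 0 0 0 0 0' 
python3 -m jog '0 0 0 0 1 0 0; 0 0 0 0 1 0 0; 0 0 0 0 1 0 0; 0 0 0 0 0 0 0; 0 0 0 0 0 0 0' 
python3 st.py .522 .106 .061
```

```text
clock: 14.57
tcp_pos: [0.5234, 0.1064, 0.0676]
orientation: [-1.571, 0.017, -0.015]
contact_force: [0.1, -0.2, -5.8]
grip_width: 0.0123
clock: 14.98
tcp_pos: [0.524, 0.1066, 0.0654]
orientation: [-1.571, 0.016, -0.016]
contact_force: [0.1, 0.5, -6.4]
grip_width: 0.0121
[0.524  0.1066 0.0654] psi -1.17 ydown [ 0. -0. -1.] F [ 0.1  0.5 -6.4] w 0.0121 t 14.9833
to go, tool mm [-1.9  4.4 -0.6]
```

```bash
python3 -m jog '0 0 0 0 1 0 0; 0 0 0 0 1 0 0; 0 0 0 0 0 0 0; 0 0 0 0 0 0 0; 0 0 0 0 0 0 0'; python3 st.py 
python3 -m jog '0 0 0 0 1 0 0; 0 0 0 0 1 0 0; 0 0 0 0 0 0 0; 0 0 0 0 0 0 0; 0 0 0 0 0 0 0'; python3 st.py
```

```text
clock: 15.4
tcp_pos: [0.5239, 0.1066, 0.0633]
orientation: [-1.571, 0.016, -0.016]
contact_force: [0.9, -0.6, -5.9]
grip_width: 0.0121
[0.5239 0.1066 0.0633] psi -1.17 ydown [-0. -0. -1.] F [ 0.9 -0.6 -5.9] w 0.0121 t 15.4
clock: 15.82
tcp_pos: [0.5238, 0.1066, 0.0613]
orientation: [-1.571, 0.016, -0.016]
contact_force: [-0.5, 0.1, -4.2]
grip_width: 0.0123
[0.5238 0.1066 0.0613] psi -1.16 ydown [-0. -0. -1.] F [-0.5  0.1 -4.2] w 0.0123 t 15.8167
```

```bash
python3 -m jog '0 0 0 3 0 0 0; 0 0 0 4 0 0 0; 0 0 0 4 0 0 0; 0 0 0 2 0 0 0; 0 0 0 0 0 0 0'; python3 st.py 
python3 -m jog '0 0 0 1 0 0 0; 0 0 0 1 0 0 0; 0 0 0 0 0 0 0; 0 0 0 0 0 0 0; 0 0 0 0 0 0 0'; python3 st.py
python3 -m jog '0 0 0 0 0 3 0; 0 0 0 0 0 4 0; 0 0 0 0 0 4 0; 0 0 0 0 0 3 0; 0 0 0 0 0 0 0'; python3 st.py
```

```text
clock: 16.23
tcp_pos: [0.5378, 0.1063, 0.0614]
orientation: [-1.57, 0.016, -0.017]
contact_force: [0.7, 0.8, -5.6]
grip_width: 0.0124
[0.5378 0.1063 0.0614] psi -1.2 ydown [ 0.001  0.    -1.   ] F [ 0.7  0.8 -5.6] w 0.0124 t 16.2333
clock: 16.65
tcp_pos: [0.5388, 0.1063, 0.0613]
orientation: [-1.571, 0.016, -0.016]
contact_force: [-0.3, -0.6, -5.0]
grip_width: 0.0123
[0.5388 0.1063 0.0613] psi -1.16 ydown [-0. -0. -1.] F [-0.3 -0.6 -5. ] w 0.0123 t 16.65
clock: 17.07
tcp_pos: [0.5392, 0.1218, 0.0614]
orientation: [-1.57, 0.015, -0.015]
contact_force: [-0.2, -0.1, -5.6]
grip_width: 0.012
[0.5392 0.1218 0.0614] psi -1.08 ydown [ 0.     0.001 -1.   ] F [-0.2 -0.1 -5.6] w 0.012 t 17.0667
```

```bash
python3 -m jog '0 0 0 0 0 1 0; 0 0 0 0 0 1 0; 0 0 0 0 0 0 0; 0 0 0 0 0 0 0; 0 0 0 0 0 0 0'; python3 st.py 
python3 -m jog '0 0 0 0 0 1 0; 0 0 0 0 0 0.5 0; 0 0 0 0 0 0 0; 0 0 0 0 0 0 0; 0 0 0 0 0 0 0'; python3 st.py 
python3 -m jog '0 0 0 1 0 0 0; 0 0 0 0.5 0 0 0; 0 0 0 0 0 0 0; 0 0 0 0 0 0 0; 0 0 0 0 0 0 0'; python3 st.py
```

```text
clock: 17.48
tcp_pos: [0.5392, 0.1221, 0.0613]
orientation: [-1.571, 0.016, -0.016]
contact_force: [0.1, 0.4, -5.1]
grip_width: 0.0124
[0.5392 0.1221 0.0613] psi -1.18 ydown [-0. -0. -1.] F [ 0.1  0.4 -5.1] w 0.0124 t 17.4833
clock: 17.9
tcp_pos: [0.5392, 0.1238, 0.0613]
orientation: [-1.571, 0.016, -0.016]
contact_force: [0.5, -0.3, -4.6]
grip_width: 0.0123
[0.5392 0.1238 0.0613] psi -1.17 ydown [-0. -0. -1.] F [ 0.5 -0.3 -4.6] w 0.0123 t 17.9
clock: 18.32
tcp_pos: [0.5407, 0.1237, 0.0613]
orientation: [-1.571, 0.016, -0.016]
contact_force: [0.4, -0.1, -5.0]
grip_width: 0.0122
[0.5407 0.1237 0.0613] psi -1.17 ydown [-0.  0. -1.] F [ 0.4 -0.1 -5. ] w 0.0122 t 18.3167
```

```bash
python3 -m jog '0 0 0 1 0 1 0; 0 0 0 0.5 0 0.5 0; 0 0 0 0 0 0 0; 0 0 0 0 0 0 0; 0 0 0 0 0 0 0'; python3 st.py 
python3 -m jog '0 0 0 1 0 1 0; 0 0 0 0.5 0 0.5 0; 0 0 0 0 0 0 0; 0 0 0 0 0 0 0; 0 0 0 0 0 0 0'; python3 st.py
```

```text
clock: 18.73
tcp_pos: [0.5422, 0.1252, 0.0613]
orientation: [-1.571, 0.016, -0.016]
contact_force: [-0.2, 0.3, -5.5]
grip_width: 0.0126
[0.5422 0.1252 0.0613] psi -1.17 ydown [-0. -0. -1.] F [-0.2  0.3 -5.5] w 0.0126 t 18.7333
clock: 19.15
tcp_pos: [0.5438, 0.1267, 0.0613]
orientation: [-1.571, 0.016, -0.016]
contact_force: [0.9, 0.3, -4.8]
grip_width: 0.0123
[0.5438 0.1267 0.0613] psi -1.17 ydown [-0. -0. -1.] F [ 0.9  0.3 -4.8] w 0.0123 t 19.15
```

```bash
python3 -m jog '0 0 0 0.5 0 0.5 0; 0 0 0 0.5 0 0.5 0; 0 0 0 0 0 0 0; 0 0 0 0 0 0 0; 0 0 0 0 0 0 0'; python3 st.py 
python3 -m jog '0 0 0 0.5 0 0.5 0; 0 0 0 0.5 0 0.5 0; 0 0 0 0 0 0 0; 0 0 0 0 0 0 0; 0 0 0 0 0 0 0'; python3 st.py
```

```text
clock: 19.57
tcp_pos: [0.5448, 0.1277, 0.0613]
orientation: [-1.571, 0.016, -0.016]
contact_force: [0.1, 0.5, -5.1]
grip_width: 0.0119
[0.5448 0.1277 0.0613] psi -1.17 ydown [ 0. -0. -1.] F [ 0.1  0.5 -5.1] w 0.0119 t 19.5667
clock: 19.98
tcp_pos: [0.5454, 0.1285, 0.0611]
orientation: [-1.571, 0.017, -0.015]
contact_force: [-2.1, -0.5, -5.3]
grip_width: 0.0124
[0.5454 0.1285 0.0611] psi -1.17 ydown [-0.001 -0.    -1.   ] F [-2.1 -0.5 -5.3] w 0.0124 t 19.9833
```

x has met the long fence. Continuing in y.

```bash
python3 -m jog '0 0 0 0.3 0 0.5 0; 0 0 0 0 0 0.5 0; 0 0 0 0 0 0 0; 0 0 0 0 0 0 0; 0 0 0 0 0 0 0'; python3 st.py 
python3 -m jog '0 0 0 0.3 0 0.5 0; 0 0 0 0 0 0.5 0; 0 0 0 0 0 0 0; 0 0 0 0 0 0 0; 0 0 0 0 0 0 0'; python3 st.py
```

```text
clock: 20.4
tcp_pos: [0.5456, 0.1294, 0.0611]
orientation: [-1.571, 0.017, -0.015]
contact_force: [-3.2, -1.4, -5.2]
grip_width: 0.012
[0.5456 0.1294 0.0611] psi -1.16 ydown [-0.001 -0.001 -1.   ] F [-3.2 -1.4 -5.2] w 0.012 t 20.4
clock: 20.82
tcp_pos: [0.5457, 0.1302, 0.061]
orientation: [-1.572, 0.017, -0.015]
contact_force: [-4.0, -2.1, -5.5]
grip_width: 0.0122
[0.5457 0.1302 0.061 ] psi -1.16 ydown [-0.002 -0.001 -1.   ] F [-4.  -2.1 -5.5] w 0.0122 t 20.8167
```

```bash
python3 -m jog '0 0 0 0 0 0.5 0; 0 0 0 0 0 0.5 0; 0 0 0 0 0 0 0; 0 0 0 0 0 0 0; 0 0 0 0 0 0 0'; python3 st.py 
python3 -m jog '0 0 0 0 0 0.5 0; 0 0 0 0 0 0.5 0; 0 0 0 0 0 0 0; 0 0 0 0 0 0 0; 0 0 0 0 0 0 0'; python3 st.py 
python3 -m jog '0 0 0 0 0 0.5 0; 0 0 0 0 0 0.5 0; 0 0 0 0 0 0 0; 0 0 0 0 0 0 0; 0 0 0 0 0 0 0'; python3 st.py
```

```text
clock: 21.23
tcp_pos: [0.5457, 0.1312, 0.0609]
orientation: [-1.572, 0.017, -0.015]
contact_force: [-5.2, -2.2, -5.5]
grip_width: 0.0122
[0.5457 0.1312 0.0609] psi -1.17 ydown [-0.002 -0.001 -1.   ] F [-5.2 -2.2 -5.5] w 0.0122 t 21.2333
clock: 21.65
tcp_pos: [0.5457, 0.1322, 0.061]
orientation: [-1.572, 0.017, -0.015]
contact_force: [-4.6, -2.2, -4.9]
grip_width: 0.0123
[0.5457 0.1322 0.061 ] psi -1.16 ydown [-0.002 -0.001 -1.   ] F [-4.6 -2.2 -4.9] w 0.0123 t 21.65
clock: 22.07
tcp_pos: [0.5458, 0.1324, 0.0609]
orientation: [-1.573, 0.018, -0.015]
contact_force: [-4.7, -4.2, -5.2]
grip_width: 0.0122
[0.5458 0.1324 0.0609] psi -1.18 ydown [-0.002 -0.002 -1.   ] F [-4.7 -4.2 -5.2] w 0.0122 t 22.0667
```

Both fences are touching. Pressing harder and watching the force.

```bash
python3 -m jog '0 0 0 0.5 0 1 0; 0 0 0 0 0 1 0; 0 0 0 0 0 0 0; 0 0 0 0 0 0 0; 0 0 0 0 0 0 0'; python3 st.py 
python3 -m jog '0 0 0 1 0 1 0; 0 0 0 0.5 0 0.5 0; 0 0 0 0 0 0 0; 0 0 0 0 0 0 0; 0 0 0 0 0 0 0'; python3 st.py
python3 - <<'E'
from h import *
from bench import r,imaging
print(r.get_obs()["moment"])
f=imaging.grab_frame("scene")
crop(f,240,340,130,220,"pics/g6.png",7)
E
```

```text
clock: 22.48
tcp_pos: [0.5459, 0.1325, 0.061]
orientation: [-1.575, 0.019, -0.015]
contact_force: [-6.6, -8.6, -1.1]
grip_width: 0.0122
[0.5459 0.1325 0.061 ] psi -1.23 ydown [-0.003 -0.005 -1.   ] F [-6.6 -8.6 -1.1] w 0.0122 t 22.4833
clock: 22.9
tcp_pos: [0.5459, 0.1325, 0.0609]
orientation: [-1.578, 0.022, -0.013]
contact_force: [-11.5, -12.0, 5.6]
grip_width: 0.0122
[0.5459 0.1325 0.0609] psi -1.27 ydown [-0.006 -0.007 -1.   ] F [-11.5 -12.    5.6] w 0.0122 t 22.9
[-2.37042761  2.54120913  0.42947251]
```

View pics/g6.png

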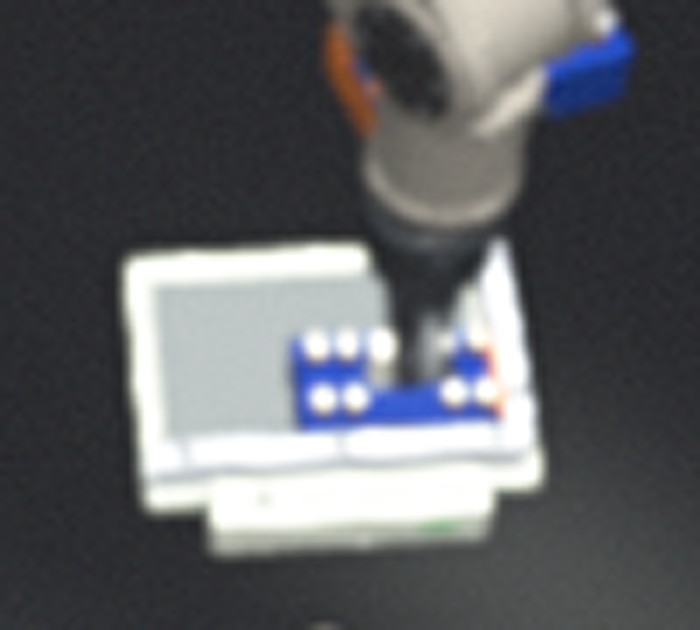

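```bash
python3 -m jog '0 0 0 0.5 -0.3 0.5 0; 0 0 0 0 -0.3 0 0; 0 0 0 0 0 0 0; 0 0 0 0 0 0 0; 0 0 0 0 0 0 0'; python3 st.py 
python3 -m jog '0 0 0 0 0 0 0; 0 0 0 0 0 0 0; 0 0 0 0 0 0 0; 0 0 0 0 0 0 0; 0 0 0 0 0 0 0'; python3 st.py
python3 - <<'E'
from h import *
from bench import r,imaging
for n in("scene","top"):
    f=imaging.grab_frame(n); W=world(f); f0=dict(np.load(n+"0.npz"))
    hsv=cv2.cvtColor(f["color"],cv2.COLOR_RGB2HSV)
    near=(abs(W[...,0]-.545)<.07)&(abs(W[...,1]-.13)<.1)&(f["z_map"]>0)
    k=near&(hsv[...,0]>100)&(hsv[...,0]<130)&(hsv[...,1]>120)&(W[...,2]>.04)
    if k.sum()>30:
        P=W[k]; q=P[abs(P[:,2]-np.median(P[:,2]))<.004]; A=np.c_[q[:,:2],np.ones(len(q))]; c=np.linalg.lstsq(A,q[:,2],rcond=None)[0]
        print(n,"blue top z",np.median(P[:,2]).round(4),"slopes",c[:2].round(3),rect(q),len(q))
    if n=="scene":
        w=near&(f["color"].min(-1)>190)&(W[...,2]>.056)&(W[...,2]<.07); lab,nn=0,0
        N,lab,st,cen=cv2.connectedComponentsWithStats(w.astype(np.uint8))
        for i in range(1,N):
            if st[i,4]>4: print("vial",W[lab==i].mean(0).round(4),st[i,4])
    for nm,b in(("silver",(275,328,205,240)),) if n=="top" else ():
        W0=world(f0)
        for X,F in((W0,f0),(W,f)):
            s=np.zeros((384,512),bool);s[b[2]:b[3],b[0]:b[1]]=1;s&=(F["z_map"]>0)&(X[...,2]>.02)&(X[...,2]<.06);print(nm,rect(X[s]))
    cv2.imwrite(f"pics/{n}9.png",cv2.resize(f["color"][:,:,::-1],(800,600)))
E
```

```text
clock: 23.37
tcp_pos: [0.5459, 0.1325, 0.061]
orientation: [-1.579, 0.023, -0.012]
contact_force: [-10.8, -11.0, 2.1]
grip_width: 0.0122
[0.5459 0.1325 0.061 ] psi -1.28 ydown [-0.007 -0.008 -1.   ] F [-10.8 -11.    2.1] w 0.0122 t 23.3667
clock: 23.78
tcp_pos: [0.546, 0.1326, 0.061]
orientation: [-1.579, 0.023, -0.012]
contact_force: [-11.9, -13.0, 3.0]
grip_width: 0.0121
[0.546  0.1326 0.061 ] psi -1.28 ydown [-0.007 -0.008 -1.   ] F [-11.9 -13.    3. ] w 0.0121 t 23.7833
scene blue top z 0.0516 slopes [-0.013  0.001] ((551.1828002929688, 124.51541900634766), (106.70443725585938, 50.43488693237305), 86.32005310058594) 88
vial [0.5282 0.1794 0.063 ] 8
vial [0.5275 0.0856 0.0636] 8
vial [0.528  0.1029 0.064 ] 6
vial [0.5659 0.1596 0.0645] 7
vial [0.5652 0.1772 0.0638] 6
vial [0.5645 0.084  0.0649] 6
silver ((428.8824157714844, -220.45498657226562), (63.92483139038086, 120.12555694580078), 2.9434947967529297)
silver ((428.86798095703125, -220.18048095703125), (63.80842971801758, 120.0091781616211), 3.1149485111236572)
```

View pics/scene9.png

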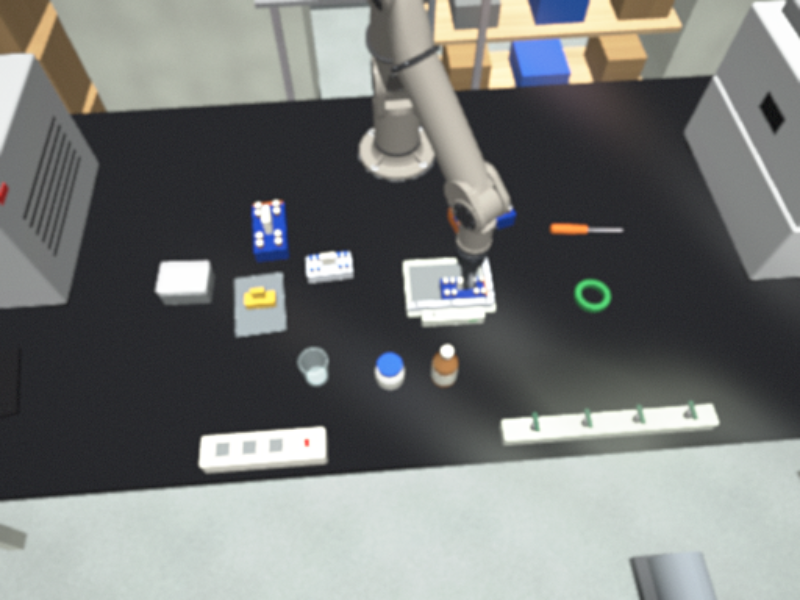

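Run:
```python
from bench import r
print(r.hand_in()); o=r.get_obs(); print(o["clock"],o["contact_force"],o["grip_width"])
```

```text
the job is handed in; nothing more can be done
None
the job is handed in; nothing more can be done
```

I stood the yellow spacer upright near the middle of the mat and let it go. I then set the smallest blue block on the dock floor, orange end towards the end fence, and pressed it into the corner. I handed in at about 24 s of the 72 s allowed, with the gripper still holding and pressing. The hand-in gave no verdict, as expected.

Last checks before handing in:
- **Force:** the wrist read about -12 N in x and -13 N in y, steady, with the tool at rest. Forces on the individual fences can't be measured directly. Motion in both x and y stopped with almost no load on the floor, so I take both contacts as real.
- **Height and tilt:** the block's top read 51.6 mm against 50 mm expected, within camera accuracy. The tool was tilted by about 0.01 rad.
- **Squareness:** the measurements disagree a little. The tool yaw was -1.3°, the vial rows gave about -0.4°, and the dock edges gave -0.8 to -1.4°. The largest gap is about 1°, against the 1.7° allowed.
- **Corner position:** the block stopped 4 to 6 mm beyond my first camera estimate. The fence's outer edge in the same picture agrees with where it stopped in y; I did not check x that way.
- **Bystanders:** the silver block measured unmoved to within 0.3 mm. The other bystanders look unmoved in the last picture, but I did not measure them.

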